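# Free a stiff rotary switch: cleaner first, then over the click

## Robot

A 6-joint arm with a two-finger parallel gripper is mounted at the origin on a cart in front of the work surface, level with it; the furniture and walls round the work are solid. World frame = base frame: x ahead of the robot, y to its left, z up, the work surface at z = 0. Lengths are in mm, angles in rad, forces in N, time in s.
With the tool pointing down it reaches from about 350 to 1000 mm from the base axis. Payload 7.1 kg.
Tool frame: the origin (TCP) lies midway between the tips of the shut fingers; the grasp point (between the pads) lies 19 mm behind it; z points along the fingers, y is the direction in which the jaws open and shut (so a half turn about z gives the same grasp; the last joint's range is limited). The gripper opens to 85 mm and grips with 20 to 120 N. Pads are 22 mm wide; open, the fingers measure 114 mm over their backs; the gripper's body (76 mm by 85 mm) begins 54 mm behind the grasp point. The pads swing forward as they close: fully open they stand 13 mm farther back than shut.
Start: joints at [1.281, 0.423, 1.63, -0, 1.089, -0.019], TCP at [167.157, 602.215, 231.319] pointing down, gripper open.
Joint ranges: [-3, 3], [-0.9, 2.11], [0.09, 2.58], [-1.31, 4.45], [0.11, 2.69], [-2.54, 2.54]. Speed limits (rad/s): [2.39, 2.39, 3.01, 3.14, 3.14, 3.14].

## Interface

Orientations are given as a unit quaternion [x, y, z, w].
In Python, from rig import r, read_camera gives the robot as it stands. The module is installed in compiled form; this text tells all that it offers.
- The arm moves only by the tool arm_command, never from a script. Its argument "targets" is one flat list of numbers, 7 for each row, row after row: the shift along the tool's x, y, z in mm, then the turn, a rotation vector about the tool's x, y, z in rad, then the finger opening in mm, from 0 to 85.4. A call has 1 to 12 rows; each row is the pose to reach, as a shift and turn from the pose commanded when the call began, along the tool's axes at that moment; what a row does not reach only later rows make up. A row lasts 1/10 s, in which the tool goes at most 50 mm and 8.59 degrees, less where a joint would pass 70% of its speed; a pose out of reach is approached as far as the arm can. A call with a gripper value outside its range is refused whole. The fingers move at their own pace and stop on an object; the grip force is fixed at half the most. Time passes only in rows, so rows that repeat a pose let the fingers close. It gives the time, the measured TCP pose, the force and the opening at its end, in the units of the state.
- r.observe(): the state, without advancing time (a new reading comes with each control period).
- read_camera(name): name is "side" or "top"; returns a dict with "img" (384x512x3 uint8, red, green, blue), "intrinsics" (3x3 intrinsics, pixels), "k1" (the pictures are not rectified: a ray, as slopes to the right and down, at radius r is drawn at 1 + k1 r^2 times it, then the intrinsics apply), "world_to_cam" (4x4, takes a point from world to camera coordinates). Camera axes: x right, y down, z forward; pixel columns grow to the right and rows downward; lengths in mm; the calibration is good to about 2 mm. A picture is of the moment at which its call begins. There is no depth.
- r.hand_in(): hands the job in, once; it reports no verdict.
The state is a dict: "time_s": time; "qpos": joint angles; "qd": joint speeds; "joint_torque": joint torques, N m; "tool_pos": TCP position; "tcp_rot": TCP orientation; "force": force on the tool from outside, world axes, zero at the start; "wrist_torque": the same for the moment, N m; "grip_width": finger opening in mm.
Only numpy, scipy, OpenCV 4.12 (cv2) and the standard library are available. Lean on these libraries where they do the work, as an engineer would, in place of code of your own. Each camera call takes 0.05 s, during which the arm holds its last target. There are 200 camera calls.

## Task

Service the stiff rotary switch on the sloping grey box: press the white spray cap of the clamped cleaner canister beside it fully down and let it spring back up. Then turn the switch's black bar knob clockwise (seen facing its sloping cover) until it clicks past its detent into its other position, and let go of it. Do not shove the jar, the pliers or the black squeeze bottle standing around.

Things in the scene. Friction and masses are not known exactly. Their poses are not given: they have to be found in the camera images.
- selector (a joint): turn of the bar knob, rad: 0 at the start, growing clockwise seen facing the sloping cover; second resting place 1.3 (75 deg), at a stop. A sprung detent resists, most at the start (0.2 N m), is passed at 0.65: let go beyond that, the knob snaps on to 1.3 by itself; let go earlier, it springs back to 0. White-line end: 37.5 deg left of straight upslope at 0, 37.5 deg right of it at 1.3.
- selector_grip (a point): grip point on the axis of the black bar knob (bar 70 x 18 mm, 38 high, on a disc 72 mm across), 11 mm below the bar's outer face, 26 mm above the disc, 34 mm above the cover. z: the knob's axis, out of the cover, 35 deg from vertical, leaning to the box's front (robot's side); x: along the bar to its white-line end; y: across the 18 mm. Turns with the knob (clockwise = negative about z).
- switch_box: fixed grey switch box on a stand, base 190 (x) x 170 mm (y), up to 210 mm high. Origin on the worktop under the foot of the knob's axis (95 mm up); x to its back, y left, z up. Its cover, 150 mm wide, slopes up 35 deg to the back. From 72 mm upslope of the knob's axis a housing stands 60 mm out of the cover: no room at the knob for a vertical gripper, so approach along the knob's axis.
- spray_cap (a joint): travel of the white spray cap in m: 0 up, 0.008 fully down. A spring pushes it up with 3 N at the top and about 8 N at the bottom, where there is a hard stop.
- spray_cap_top (a point): centre of the top of the white spray cap (round, 26 to 33 mm in diameter, 21 mm high) on the fixed grey and metal canister (54 mm in diameter), clamped upright in a dark stand left of the switch box. 201 mm over the worktop when up; z points up, pressed straight down. A thin spout reaches 40 mm from the cap's axis towards the switch box.
- jar_mid (a point): middle of a loose clear screw jar with a yellow lid, 53 mm in diameter, 64 mm high, upright on the worktop to the right of the switch box: leave it
- pliers_mid (a point): middle of loose pliers with orange grips, 159 x 62 mm, 12 mm high, lying flat in front of the switch box and canister: leave them
- squeeze_bottle_mid (a point): middle of a loose black squeeze bottle, 59 mm in diameter, 93 mm high, upright on the worktop to the left of the canister: leave it
Things that resemble listed ones, but are neither listed nor needed, are in the scene too. What is shaped like the part that bears spray_cap but purple or yellow is not meant.

How it is judged (in metres and radians):
On the way, in this order (a step that is already met when the one before it is completed fails the run):
1. the spray cap is pressed fully down (more than 6 of its 8 mm) (value of joint spray_cap above 0.006 m), for 0.1 s.
2. the spray cap has sprung back up (value of joint spray_cap below 0.0015 m), for 0.1 s.
3. the knob is past its detent (value of joint selector above 0.75 rad), for 0.2 s.
At the end, for the whole second after the job is handed in: the knob rests in its second place (more than 1.2 rad of 1.3) and is still, and the spray cap is up again (within 1.5 mm) (value of joint selector above 1.2 rad and velocity of joint selector below 0.1 rad/s and value of joint spray_cap below 0.0015 m); the robot touches nothing.
It fails at once if jar shoved more than 30 mm or tipped over (distance of jar_mid from where it was at the start of the episode above 0.03 m or angle between jar_mid's own z axis and vertical above 0.5 rad).
It fails at once if pliers shoved more than 30 mm or tipped over (distance of pliers_mid from where it was at the start of the episode above 0.03 m or angle between pliers_mid's own z axis and vertical above 0.5 rad).
It fails at once if squeeze bottle shoved more than 30 mm or tipped over (distance of squeeze_bottle_mid from where it was at the start of the episode above 0.03 m or angle between squeeze_bottle_mid's own z axis and vertical above 0.5 rad).
It also fails if it takes over 45 s, if anything falls off the work surface, if the arm or the gripper's body presses on something with over 40 N, if the wrist force passes 120 N, or if a joint passes its speed limit or range.

## Working session

There is one attempt and no reset: what is moved stays moved. The work goes in short steps, Python scripts to look and compute and a tool call to move; the robot and the scene stay as the last step left them, time stands still between calls to the robot, and variables do not carry over. Pictures are saved under pics/ and viewed, about 8 in all and at most 12, crops included, and the job is handed in when it is done.

Besides the shell and the picture viewer there is one more tool, called after ">>>" by a JSON object that holds its "fn" and its "kwargs", one argument or row to a line. arm_command: Moves the arm, as the interface text tells. Its arguments: {"type":"object","properties":{"targets":{"type":"array","items":{"type":"number"}}},"required":["targets"]}

```bash
mkdir -p pics; cat > h.py <<'E'
import numpy as np, cv2
from rig import r, read_camera
def shot(n,f):
    c=read_camera(n); cv2.imwrite('pics/'+f,cv2.cvtColor(c['img'],cv2.COLOR_RGB2BGR)); np.savez('pics/%s.npz'%f[:-4],**c); return c
def ray(c,u,v):
    K=np.array(c['intrinsics']);k=float(c['k1'])
    d=np.array([(u-K[0,2])/K[0,0],(v-K[1,2])/K[1,1]]);s=d.copy()
    for _ in range(20): s=d/(1+k*(s@s))
    T=np.array(c['world_to_cam']);R=T[:3,:3]
    o=-R.T@T[:3,3]; w=R.T@np.array([s[0],s[1],1]); return o,w/np.linalg.norm(w)
def onz(c,u,v,z):
    o,d=ray(c,u,v); return o+d*(z-o[2])/d[2]
def two(a,pa,b,pb):
    o1,d1=ray(a,*pa);o2,d2=ray(b,*pb)
    t=np.linalg.lstsq(np.stack([d1,-d2],1),o2-o1,rcond=None)[0]
    p,q=o1+d1*t[0],o2+d2*t[1]; return (p+q)/2,np.linalg.norm(p-q)
def proj(c,P):
    T=np.array(c['world_to_cam']);p=T[:3,:3]@np.array(P)+T[:3,3];s=p[:2]/p[2]
    s=s*(1+float(c['k1'])*(s@s));K=np.array(c['intrinsics']);return s*[K[0,0],K[1,1]]+K[:2,2]
E
python3 - <<'E'
from h import *
a=shot('side','s0.png');b=shot('top','t0.png')
o=np.hstack([a['img'],b['img']])
for c in (a,b): print(ray(c,256,192))
print(r.observe())
E
```

```text
(array([  46.11519254, 1022.17086012,  868.59826959]), array([ 0.27082865, -0.77779397, -0.56717579]))
(array([ 240.25106668,   12.38138445, 1258.64197208]), array([ 0.14298482, -0.01194827, -0.98965276]))
{'time_s': 0.1, 'qpos': array([ 1.28101462e+00,  4.23757663e-01,  1.63063585e+00,  3.51783902e-05,
        1.08863348e+00, -1.90275260e-02]), 'qd': array([ 0.00086999, -0.00177268,  0.00071291, -0.00043591,  0.00056843,
       -0.00064292]), 'joint_torque': array([ 2.85730266e-04, -5.58422291e+01, -2.82443404e+01, -2.81403692e-05,
        2.88606629e-03,  1.41674192e-05]), 'tool_pos': array([166.99633288, 601.73998789, 230.61890799]), 'tcp_rot': array([ 1.34972020e-01,  9.90849151e-01, -7.06242493e-04, -1.25687665e-04]), 'force': array([-0.00103623, -0.05599045, -0.21851664]), 'wrist_torque': array([ 0.04891823, -0.00692636,  0.05703251]), 'grip_width': 85.17334440968767}
```

View pics/s0.png

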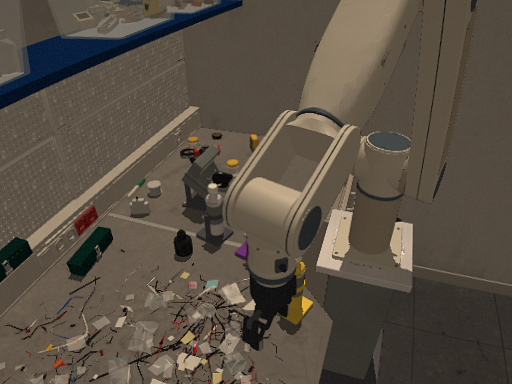

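View pics/t0.png

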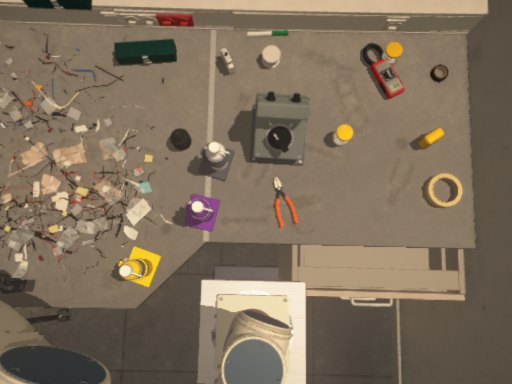

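Side: grey-stand canister with its cap near (212,190), switch box near (203,170), black bottle (183,243). Top: three look-alike canisters, with caps near (214,152) on a dark stand, (198,207) on purple and (127,269) on yellow. The one on the dark stand beside the box is the one meant. The box knob is at (279,138), the jar at (344,133) and the pliers at (285,203). I'll confirm this in an enlarged crop.

```bash
python3 - <<'E'
import cv2,numpy as np
t=cv2.imread('pics/t0.png')[85:235,165:365]; s=cv2.imread('pics/s0.png')[130:260,165:265]
t=cv2.resize(t,(800,600),interpolation=cv2.INTER_CUBIC); 
s=cv2.resize(s,None,fx=4.6,fy=4.6,interpolation=cv2.INTER_CUBIC)
for im,n in((t,'t0c'),(s,'s0c')): cv2.imwrite(f'pics/{n}.png',np.clip(im*1.6,0,255).astype('uint8'))
E
```

```text
(no output)
```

View pics/t0c.png

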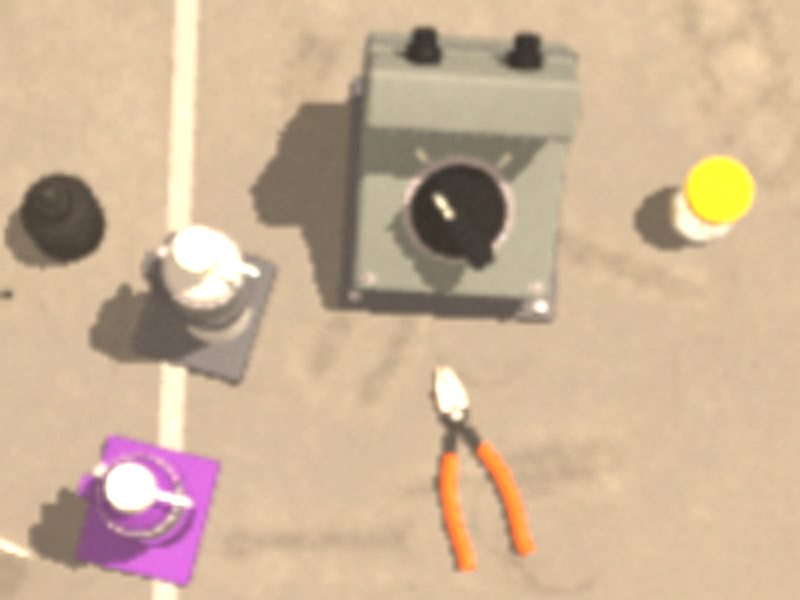

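View pics/s0c.png

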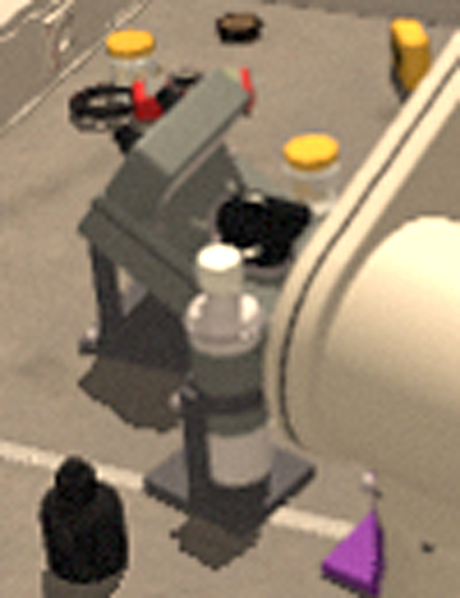

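The crop confirms it: target cap at about (200,250) in the top crop (dark stand), and (220,254) in the side crop. The knob's disc centre is at (460,210) in the top crop, with the white-line end upper left.

```bash
cat > m.py <<'E'
from h import *
a=np.load('pics/s0.npz');b=np.load('pics/t0.npz')
C=lambda u,v:((u+.5)/4+165-.5,(v+.5)/4+85-.5)
S=lambda u,v:((u+.5)/4.6+165-.5,(v+.5)/4.6+130-.5)
g=b['img'].astype(int); m=((g.min(2)>150)&(g.max(2)-g.min(2)<40)).astype('uint8')
n,l,st,ce=cv2.connectedComponentsWithStats(m)
for i in range(1,n):
    if st[i,4]>8 and 170<ce[i][0]<240 and 120<ce[i][1]<230: print('white',st[i],ce[i])
for p in((195,250),(200,252)):
    print('cap top z201',onz(b,*C(*p),201), two(b,C(*p),a,S(220,254)))
print('cap side z201',onz(a,*S(220,254),201))
print('purple', onz(b,*C(130,488),201))
print('disc',onz(b,*C(460,210),101.5))
print('disc edges',onz(b,*C(407,210),101.5),onz(b,*C(515,210),101.5))
# box front/base edges: stand edges low z ~? front cover edge corners
fl,fr=onz(b,*C(348,303),55),onz(b,*C(553,318),55); print('front',fl,fr,np.linalg.norm(fl-fr),np.degrees(np.arctan2(*( (fr-fl)[:2]))))
bl,br=onz(b,*C(367,38),200),onz(b,*C(577,52),200); print('back',bl,br,np.linalg.norm(bl-br),np.degrees(np.arctan2(*((br-bl)[:2]))))
for n,p,z in(('jar',(720,190),64),('bottle',(55,195),93),('pl',(450,395),10),('pl2',(465,565),10),('pl3',(525,550),10)): print(n,onz(b,*C(*p),z))
E
python3 m.py
```

```text
white [210 144   4   6  12] [211.25       146.08333333]
white [192 201  10   9  45] [195.97777778 205.11111111]
white [203 206   5   4   9] [204.77777778 208.11111111]
cap top z201 [511.48143391 116.20375248 201.        ] (array([510.40288254, 115.81846005, 203.77843646]), np.float64(0.738667402662301))
cap top z201 [510.1970964  112.81859334 201.        ] (array([510.72507793, 112.97100783, 201.62826467]), np.float64(1.3900828629892632))
cap side z201 [511.93245954 112.06075351 201.        ]
purple [350.61355043 153.12114917 201.        ]
disc [571.77636659 -67.33663497 101.5       ]
disc edges [570.85118444 -28.45478801 101.5       ] [ 572.72256805 -107.67378603  101.5       ]
front [510.66230578  13.23861821  55.        ] [ 502.77386474 -142.13809765   55.        ] 155.5768341764056 -177.09360155253427
back [662.09731616   4.51199099 200.        ] [ 655.54072449 -138.27723749  200.        ] 142.93968191090923 -177.37094076502814
jar [ 602.57820404 -266.57650045   64.        ]
bottle [578.14242102 231.55374039  93.        ]
pl [449.43166319 -68.03427241  10.        ]
pl2 [317.1307896  -81.57868751  10.        ]
pl3 [ 329.79687367 -127.63623978   10.        ]
```

```bash
cat >> h.py <<'E'
from scipy.spatial.transform import Rotation as Ro
def down(az):
    y=np.array([np.cos(az),np.sin(az),0]);z=np.array([0,0,-1.]);return np.stack([np.cross(y,z),y,z],1)
def knob(ang,yaw):   # ang: tool y to the right of upslope, yaw of box; returns R, n
    xb=np.array([np.cos(yaw),np.sin(yaw),0]);yb=np.array([-np.sin(yaw),np.cos(yaw),0]);s=np.radians(35)
    up=np.cos(s)*xb+np.array([0,0,np.sin(s)]);n=-np.sin(s)*xb+np.array([0,0,np.cos(s)])
    y=np.cos(ang)*up-np.sin(ang)*yb;return np.stack([np.cross(y,-n),y,-n],1),n
def rel(P,R):
    s=r.observe();R0=Ro.from_quat(s['tcp_rot'])
    print('shift',np.round(R0.inv().apply(np.array(P)-s['tool_pos']),1),'rot',np.round((R0.inv()*Ro.from_matrix(R)).as_rotvec(),3))
    return s
E
python3 - <<'E'
from h import *
rel([511,113.5,231],down(0))
from h import *
b=np.load('pics/t0.npz')
im=b['img'][110:165,250:310];im=cv2.resize(im,(654,600),interpolation=cv2.INTER_CUBIC).astype(float)
cv2.imwrite('pics/k.png',np.clip(255*(im/255)**.5*1.1,0,255).astype('uint8')[:,:,::-1])
E
```

```text
shift [-4.621e+02 -3.784e+02  1.000e-01] rot [-1.0e-03  1.0e-03  1.3e+00]
```

View pics/k.png

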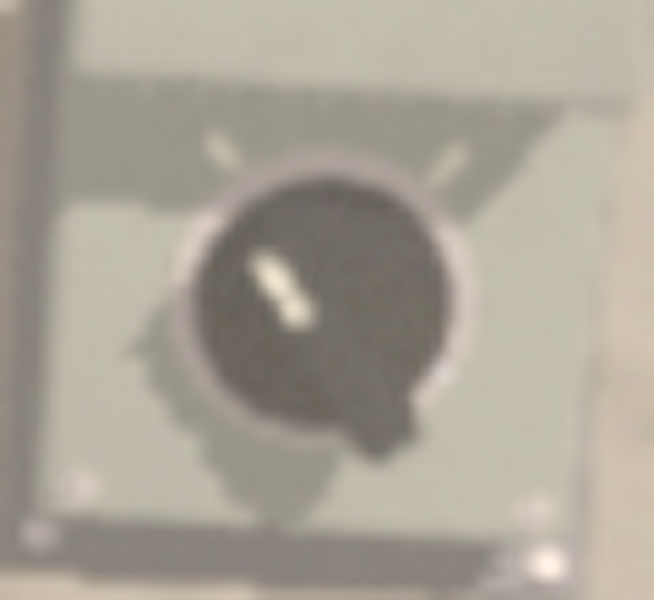

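The knob crop shows the dark disc centred at (323,302), the white line from (262,255) to (300,325), and the bar's front end at about (395,435). I'll move over the cap with the fingers shut, and check the knob model afterwards.

>>> {"fn": "arm_command", "kwargs": {
  "targets": [-462, -378, -15, 0, 0, 1.3, 0, -462, -378, -15, 0, 0, 1.3, 0, -462, -378, -15, 0, 0, 1.3, 0, -462, -378, -15, 0, 0, 1.3, 0, -462, -378, -15, 0, 0, 1.3, 0, -462, -378, -15, 0, 0, 1.3, 0, -462, -378, -15, 0, 0, 1.3, 0, -462, -378, -15, 0, 0, 1.3, 0, -462, -378, -15, 0, 0, 1.3, 0, -462, -378, -15, 0, 0, 1.3, 0, -462, -378, -15, 0, 0, 1.3, 0, -462, -378, -15, 0, 0, 1.3, 0]
}}

```text
time_s: 1.3
tool_pos: [512.0, 112.3, 246.3]
tcp_rot: [0.707, 0.707, -0.0, -0.0]
force: [-0.2, -0.1, -0.2]
grip_width: -0.0
```

```bash
python3 - <<'E'
from h import *
b=np.load('pics/t0.npz')
k=lambda p:((p[0]+.5)/10.9+250-.5,(p[1]+.5)/10.9+110-.5)
K=lambda q:np.round([(q[0]-249.5)*10.9-.5,(q[1]-109.5)*10.9-.5])
yaw=np.radians(-2.8)
D=onz(b,*k((323,302)),101.5);R,n=knob(np.radians(52.5),yaw);F=D-8*n
print('F',F,'grip',F+34*n,'n',n)
x=-R[:,0] if R[2,0]<0 else R[:,0]
for nm,P in(('whiteend',F+45*n+35*x),('front',F+45*n-35*x),('fr low',F+8*n-35*x),('mid',F+45*n)): print(nm,K(proj(b,P)))
s=rel([511,113.5,205],down(0));print(s['time_s'],s['tool_pos'],s['grip_width'],s['force'],s['qpos'])
E
```

```text
F [575.94485649 -66.25767925  94.94678365] grip [556.46653988 -65.30503064 122.79795315] n [-0.57289166  0.02801908  0.81915204]
whiteend [254. 241.]
front [397. 454.]
fr low [392. 405.]
mid [326. 349.]
shift [ 1.2 -1.  41.3] rot [-0.  0. -0.]
1.3 [511.98822376 112.30427153 246.27472042] -0.001663214505469178 [-0.24338795 -0.10875132 -0.23430791] [1.93223686e-01 2.56831403e-01 1.83805823e+00 1.96318681e-06
 1.04685018e+00 1.93684602e-01]
```

>>> {"fn": "arm_command", "kwargs": {
  "targets": [0.5, -1, 30, 0, 0, 0, 0, 0.5, -1, 42, 0, 0, 0, 0, 0.5, -1, 45, 0, 0, 0, 0, 0.5, -1, 47, 0, 0, 0, 0, 0.5, -1, 49, 0, 0, 0, 0, 0.5, -1, 51, 0, 0, 0, 0, 0.5, -1, 52, 0, 0, 0, 0, 0.5, -1, 52, 0, 0, 0, 0]
}}

```text
time_s: 2.1
tool_pos: [509.7, 115.6, 195.2]
tcp_rot: [0.707, 0.708, 0.0, 0.0]
force: [-3.7, -1.4, 6.6]
grip_width: -0.2
```

```bash
python3 - <<'E'
from h import *
a=shot('side','s1.png');b=shot('top','t1.png')
s=a['img'][140:250,170:260];t=b['img'][110:210,170:260]
f=lambda i:np.clip(cv2.resize(i,(396,int(396*i.shape[0]/i.shape[1])),interpolation=cv2.INTER_CUBIC)*1.6,0,255).astype('uint8')[:440]
cv2.imwrite('pics/p1.png',np.hstack([f(s),f(t)])[:,:,::-1]);print(r.observe()['force'],r.observe()['tool_pos'])
E
```

```text
[-3.6348171  -2.29607079  6.9277607 ] [509.75300242 115.62315624 195.3097082 ]
```

View pics/p1.png

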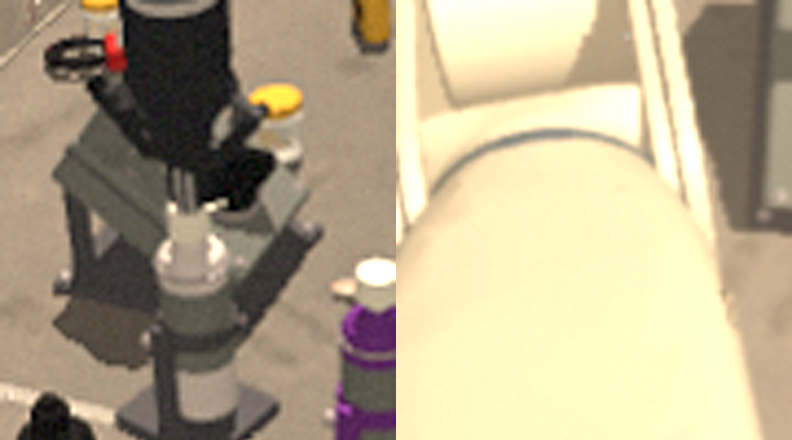

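The side view shows the fingertips on the white cap, which is partly down. I'll push to the stop, hold, then lift.

>>> {"fn": "arm_command", "kwargs": {
  "targets": [0, 0, 1, 0, 0, 0, 0, 0, 0, 2, 0, 0, 0, 0, 0, 0, 3, 0, 0, 0, 0, 0, 0, 4, 0, 0, 0, 0, 0, 0, 4, 0, 0, 0, 0, 0, 0, 4, 0, 0, 0, 0]
}}

```text
time_s: 2.8
tool_pos: [510.0, 115.7, 193.7]
tcp_rot: [0.707, 0.708, 0.0, 0.0]
force: [-12.5, -3.2, 28.9]
grip_width: 0.0
```

The force rose to 29 N with the TCP at z = 193.7, about 7–8 mm down, so it is at the hard stop. Lifting.

>>> {"fn": "arm_command", "kwargs": {
  "targets": [0, 0, 4, 0, 0, 0, 0, 0, 0, -6, 0, 0, 0, 0, 0, 0, -30, 0, 0, 0, 0, 0, 0, -70, 0, 0, 0, 0, 0, 0, -110, 0, 0, 0, 0, 0, 0, -110, 0, 0, 0, 0]
}}

```text
time_s: 3.4
tool_pos: [513.3, 116.6, 306.6]
tcp_rot: [0.707, 0.708, 0.005, 0.003]
force: [0.1, -0.8, 0.4]
grip_width: 0.2
```

```bash
python3 - <<'E'
from h import *
a=shot('side','s2.png')
i=a['img'][150:240,185:245];cv2.imwrite('pics/p2.png',np.clip(cv2.resize(i,(400,600),interpolation=cv2.INTER_CUBIC)*1.6,0,255).astype('uint8')[:,:,::-1])
R,n=knob(np.radians(52.5),np.radians(-2.8)); G=np.array([558.5,-66,124])
print(n, r.observe()['force'])
s=rel(G+110*n,R);print(s['tool_pos'],s['qpos'])
E
```

```text
[-0.57289166  0.02801908  0.81915204] [-0.421425    0.39793033 -1.00726504]
shift [-179.3  -17.4   89.3] rot [-0.57   0.261  0.935]
[511.91354763 116.27333272 303.88561622] [2.00400366e-01 1.89804458e-01 1.78171134e+00 5.21169499e-04
 1.16236711e+00 1.98768277e-01]
```

View pics/p2.png

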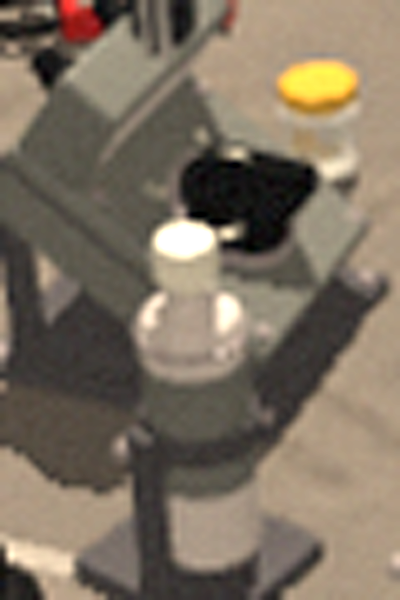

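The side crop shows the cap top at full-frame (212.7,185.7), the same as at the start, so it has sprung back. Next I move to the standoff along the knob axis.

>>> {"fn": "arm_command", "kwargs": {
  "targets": [-45, -13, 5, 0, 0, 0, 60, -90, -26, 10, -0.1, 0.04, 0.15, 60, -135, -40, 25, -0.18, 0.08, 0.3, 60, -178, -51, 41, -0.25, 0.12, 0.42, 60, -178, -51, 41, -0.57, 0.261, 0.935, 60, -178, -51, 41, -0.57, 0.261, 0.935, 60, -178, -51, 41, -0.57, 0.261, 0.935, 60, -178, -51, 41, -0.57, 0.261, 0.935, 60, -178, -51, 41, -0.57, 0.261, 0.935, 60, -178, -51, 41, -0.57, 0.261, 0.935, 60, -178, -51, 41, -0.57, 0.261, 0.935, 60, -178, -51, 41, -0.57, 0.261, 0.935, 60]
}}

```text
time_s: 4.65
tool_pos: [459.8, -63.0, 259.6]
tcp_rot: [0.911, 0.285, 0.278, 0.104]
force: [0.1, -1.3, 0.6]
grip_width: 60.2
```

```bash
python3 - <<'E'
from h import *
R,n=knob(np.radians(52.5),np.radians(-2.8)); G=np.array([558.5,-66,124])
s=rel(G+60*n,R);print(s['tool_pos'],s['qpos'],s['grip_width'])
rel(G-16*n,R)
E
```

```text
shift [  4.4   0.8 107.6] rot [-0.003  0.007  0.002]
[459.8187863 -63.0093771 259.5676402] [-0.2251913  -0.05693022  2.3138232   0.331832    0.30403227  0.45075966] 60.17346296105489
shift [  4.9   1.  183.6] rot [-0.003  0.007  0.002]
```

>>> {"fn": "arm_command", "kwargs": {
  "targets": [1, 0, 30, 0, 0, 0, 60, 2, 0, 60, 0, 0, 0, 60, 4, 1, 90, 0, 0, 0, 60, 4, 1, 108, 0, 0, 0, 60, 4, 1, 108, 0, 0, 0, 60, 4, 1, 108, 0, 0, 0, 60]
}}

```text
time_s: 5.25
tool_pos: [524.5, -69.0, 175.1]
tcp_rot: [0.912, 0.286, 0.278, 0.098]
force: [-0.5, -0.3, 0.5]
grip_width: 60.4
```

```bash
python3 - <<'E'
from h import *
R,n=knob(np.radians(52.5),np.radians(-2.8)); G=np.array([558.5,-66,124])
s=rel(G-16*n,R);print(s['tool_pos'],s['qpos'],s['grip_width'],s['force'])
a=shot('side','s3.png');b=shot('top','t3.png')
f=lambda i:np.clip(cv2.resize(i,(396,440),interpolation=cv2.INTER_CUBIC)*1.6,0,255).astype('uint8')
cv2.imwrite('pics/p3.png',np.hstack([f(a['img'][130:220,180:261]),f(b['img'][95:185,240:321])])[:,:,::-1])
E
```

```text
shift [ 2.  -3.6 77.3] rot [-0.014  0.005  0.   ]
[524.45685357 -69.01343403 175.10489527] [-0.20918781  0.23969097  2.26344944  1.12272803  0.10896621 -0.33757996] 60.3550394990817 [-0.50791398 -0.28733387  0.50833612]
```

View pics/p3.png

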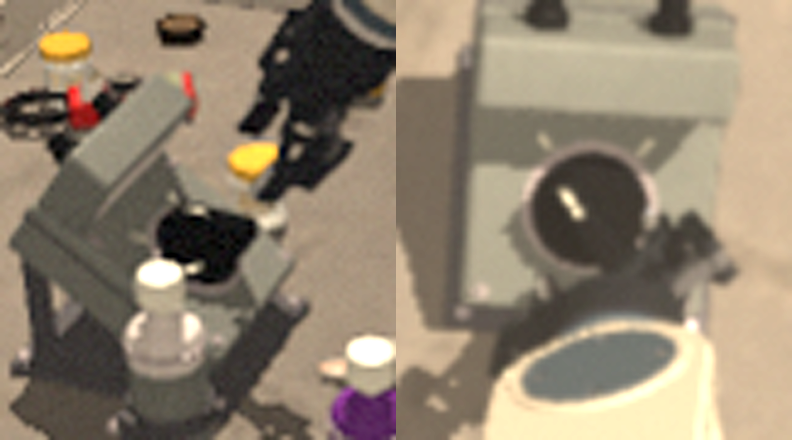

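The side and top crops show the gripper standing off in front of the knob. q5 is at its lower limit next to the wrist singularity. q4 is already turning towards its other branch, which is allowed, so I creep along in small steps.

>>> {"fn": "arm_command", "kwargs": {
  "targets": [0, 0, 4, 0, 0, 0, 60, 0, 0, 8, 0, 0, 0, 60, 0, 0, 12, 0, 0, 0, 60, 0, 0, 16, 0, 0, 0, 60, 0, 0, 20, 0, 0, 0, 60, 0, 0, 24, 0, 0, 0, 60, 0, 0, 24, 0, 0, 0, 60, 0, 0, 24, 0, 0, 0, 60]
}}

```text
time_s: 6.15
tool_pos: [536.6, -71.7, 156.7]
tcp_rot: [0.911, 0.287, 0.28, 0.095]
force: [-0.2, -0.3, 0.7]
grip_width: 60.0
```

```bash
python3 - <<'E'
from h import *
R,n=knob(np.radians(52.5),np.radians(-2.8)); G=np.array([558.5,-66,124])
s=rel(G-16*n,R);print(s['tool_pos'],s['qpos'],s['grip_width'],s['force'])
E
```

```text
shift [ 3.2 -5.  55.3] rot [-0.018 -0.001  0.001]
[536.56377245 -71.71558401 156.74679337] [-0.2152596   0.2991117   2.25011092  1.57323179  0.10868635 -0.795552  ] 60.00157674060698 [-0.23503184 -0.34396981  0.74907197]
```

>>> {"fn": "arm_command", "kwargs": {
  "targets": [0, -1, 4, 0, 0, 0, 60, 1, -2, 8, 0, 0, 0, 60, 1, -3, 12, 0, 0, 0, 60, 2, -4, 16, 0, 0, 0, 60, 3, -5, 20, 0, 0, 0, 60, 3, -5, 25, 0, 0, 0, 60, 3, -5, 30, 0, 0, 0, 60, 3, -5, 30, 0, 0, 0, 60, 3, -5, 30, 0, 0, 0, 60]
}}

```text
time_s: 7.05
tool_pos: [553.1, -66.3, 131.5]
tcp_rot: [0.911, 0.287, 0.28, 0.095]
force: [0.1, 0.0, 0.6]
grip_width: 59.9
```

```bash
python3 - <<'E'
from h import *
R,n=knob(np.radians(52.5),np.radians(-2.8)); G=np.array([558.5,-66,124])
s=rel(G-16*n,R);print(s['tool_pos'],s['qpos'],s['grip_width'],s['force'])
a=shot('side','s4.png');b=shot('top','t4.png')
f=lambda i:np.clip(cv2.resize(i,(396,440),interpolation=cv2.INTER_CUBIC)*1.6,0,255).astype('uint8')
cv2.imwrite('pics/p4.png',np.hstack([f(a['img'][130:220,180:261]),f(b['img'][95:185,240:321])])[:,:,::-1])
E
```

```text
shift [ 0.4  0.1 25.2] rot [-0.018 -0.001  0.001]
[553.09846374 -66.28231292 131.45847429] [-0.19240818  0.37594535  2.22943419  2.11259967  0.11193231 -1.31863557] 59.93347378947699 [9.01574398e-02 3.72484486e-05 6.15028176e-01]
```

View pics/p4.png

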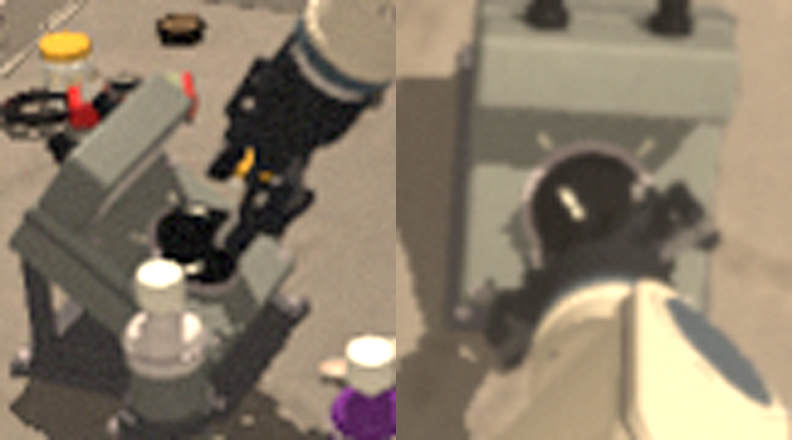

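The fingers straddle the knob's front area in both views. I'll check by projecting the model points before advancing.

```bash
python3 - <<'E'
from h import *
a=np.load('pics/s4.npz');b=np.load('pics/t4.npz')
R,n=knob(np.radians(52.5),np.radians(-2.8)); G=np.array([558.5,-66,124]);x=R[:,0]*np.sign(R[2,0])
T=r.observe()['tool_pos'];F=G-34*n
A=lambda p:np.round((proj(a,p)-[180,130])*4.89);B=lambda p:np.round((proj(b,p)-[240,95])*4.89)
up=np.cross(np.array([0.0488,.9988,0]),n)
for nm,P in(('tcp',T),('tip+',T-13*-n*0+R[:,1]*30+5*n),('tip-',T-R[:,1]*30+5*n),('white end',F+45*n+35*x),('line in',F+45*n+12*x),('front end',F+45*n-35*x),('disc l',F+8*n+36*np.array([.0488,.9988,0])),('disc r',F+8*n-36*np.array([.0488,.9988,0])),('disc up',F+8*n+36*up),('disc dn',F+8*n-36*up)): print(nm,A(P),B(P))
E
```

```text
tcp [213. 212.] [195. 223.]
tip+ [211. 178.] [240. 199.]
tip- [221. 240.] [152. 252.]
white end [173. 202.] [162. 175.]
line in [199. 208.] [183. 207.]
front end [253. 221.] [226. 271.]
disc l [170. 263.] [133. 199.]
disc r [211. 217.] [253. 207.]
disc up [155. 210.] [199. 145.]
disc dn [226. 269.] [187. 259.]
```

The model matches both views to about 1–2 px, for the tips, disc and white line. Advancing the remaining distance.

>>> {"fn": "arm_command", "kwargs": {
  "targets": [0, 0, 4, 0, 0, 0, 60, 0, 0, 8, 0, 0, 0, 60, 0, 0, 12, 0, 0, 0, 60, 0, 0, 16, 0, 0, 0, 60, 0, 0, 20, 0, 0, 0, 60, 0, 0, 22, 0, 0, 0, 60, 0, 0, 22, 0, 0, 0, 60, 0, 0, 22, 0, 0, 0, 60]
}}

```text
time_s: 7.95
tool_pos: [565.5, -66.6, 113.1]
tcp_rot: [0.911, 0.287, 0.28, 0.095]
force: [0.3, -0.1, -0.7]
grip_width: 60.4
```

```bash
python3 - <<'E'
from h import *
R,n=knob(np.radians(52.5),np.radians(-2.8)); G=np.array([558.5,-66,124])
s=rel(G-16*n,R);print(s['tool_pos'],s['qpos'],s['grip_width'],s['force'])
E
```

```text
shift [0.6 0.1 3.1] rot [-0.018 -0.001  0.001]
[565.47551096 -66.62152814 113.10669768] [-0.18721664  0.43111356  2.20956998  2.35700175  0.13153067 -1.56017357] 60.38435562318173 [ 0.31897452 -0.13964354 -0.66419533]
```

Close on the bar.

>>> {"fn": "arm_command", "kwargs": {
  "targets": [0, 0, 0, 0, 0, 0, 40, 0, 0, 0, 0, 0, 0, 25, 0, 0, 0, 0, 0, 0, 10, 0, 0, 0, 0, 0, 0, 5, 0, 0, 0, 0, 0, 0, 5, 0, 0, 0, 0, 0, 0, 5, 0, 0, 0, 0, 0, 0, 5]
}}

```text
time_s: 8.65
tool_pos: [563.9, -64.5, 112.6]
tcp_rot: [0.911, 0.289, 0.28, 0.094]
force: [-6.9, 12.7, 6.7]
grip_width: 16.8
```

```bash
python3 - <<'E'
from h import *
s=r.observe();R=Ro.from_quat(s['tcp_rot']);print(s['tool_pos'],s['qpos'],s['grip_width'],R.inv().apply(s['force']),R.inv().apply(s['wrist_torque']))
E
```

```text
[563.91768485 -64.50260646 112.57623889] [-0.18495918  0.43073309  2.2128349   2.35717241  0.13399191 -1.56118406] 16.79161260243416 [  5.75474707 -11.40487426  -9.48405491] [ 1.74442983  0.51415687 -0.04933205]
```

The bar is gripped at 16.8 mm. I'll shift 3 mm to take off the side load, then turn clockwise (+ about tool z).

>>> {"fn": "arm_command", "kwargs": {
  "targets": [0, -1.5, 0, 0, 0, 0, 5, 0, -3, 0, 0, 0, 0, 5, 0, -3, 0, 0, 0, 0.08, 5, 0, -3, 0, 0, 0, 0.16, 5, 0, -3, 0, 0, 0, 0.24, 5, 0, -3, 0, 0, 0, 0.32, 5, 0, -3, 0, 0, 0, 0.4, 5, 0, -3, 0, 0, 0, 0.4, 5]
}}

```text
time_s: 9.45
tool_pos: [564.1, -65.0, 112.8]
tcp_rot: [0.95, 0.099, 0.294, 0.038]
force: [-5.8, -3.4, 9.5]
grip_width: 16.3
```

```bash
python3 - <<'E'
from h import *
R0,n=knob(np.radians(52.5),np.radians(-2.8))
s=r.observe();R=Ro.from_quat(s['tcp_rot']);print(s['tool_pos'],s['qpos'],s['grip_width'],R.inv().apply(s['force']),R.inv().apply(s['wrist_torque']))
print((Ro.from_matrix(R0).inv()*R).as_rotvec())
E
```

```text
[564.14119951 -64.99735721 112.75551512] [-0.18281827  0.43069888  2.21338261  2.40182934  0.13220597 -1.1983499 ] 16.33146046380069 [ -0.21133655   3.63330298 -11.08617743] [-1.11047374 -0.23928357 -0.12592555]
[ 0.01648753 -0.00289945  0.40240368]
```

>>> {"fn": "arm_command", "kwargs": {
  "targets": [0, 0, 0, 0, 0, 0.1, 5, 0, 0, 0, 0, 0, 0.2, 5, 0, 0, 0, 0, 0, 0.3, 5, 0, 0, 0, 0, 0, 0.4, 5, 0, 0, 0, 0, 0, 0.5, 5, 0, 0, 0, 0, 0, 0.6, 5, 0, 0, 0, 0, 0, 0.7, 5, 0, 0, 0, 0, 0, 0.8, 5, 0, 0, 0, 0, 0, 0.87, 5, 0, 0, 0, 0, 0, 0.87, 5, 0, 0, 0, 0, 0, 0.87, 5]
}}

```text
time_s: 10.55
tool_pos: [563.8, -66.6, 112.6]
tcp_rot: [0.903, -0.312, 0.282, -0.088]
force: [-6.4, -14.5, 9.1]
grip_width: 16.8
```

```bash
python3 - <<'E'
from h import *
R0,n=knob(np.radians(52.5),np.radians(-2.8))
s=r.observe();R=Ro.from_quat(s['tcp_rot']);print(s['tool_pos'],s['qpos'],s['grip_width'],R.inv().apply(s['force']),R.inv().apply(s['wrist_torque']))
print((Ro.from_matrix(R0).inv()*R).as_rotvec())
E
```

```text
[563.825696   -66.59666786 112.55567707] [-0.18469201  0.43070637  2.21288022  2.40284184  0.12952445 -0.33000427] 16.774809253640434 [  8.82859507  11.69252676 -10.86697777] [-2.1713861   1.60640851  0.2157507 ]
[ 0.01164765 -0.01195095  1.27321343]
```

The knob has turned 1.27 rad. Release and back out along the axis.

>>> {"fn": "arm_command", "kwargs": {
  "targets": [0, 0, 0, 0, 0, 0, 30, 0, 0, 0, 0, 0, 0, 50, 0, 0, 0, 0, 0, 0, 60, 0, 0, 0, 0, 0, 0, 60, 0, 0, -5, 0, 0, 0, 60, 0, 0, -10, 0, 0, 0, 60, 0, 0, -16, 0, 0, 0, 60, 0, 0, -22, 0, 0, 0, 60, 0, 0, -28, 0, 0, 0, 60, 0, 0, -34, 0, 0, 0, 60, 0, 0, -40, 0, 0, 0, 60, 0, 0, -46, 0, 0, 0, 60]
}}

```text
time_s: 11.75
tool_pos: [537.4, -64.9, 149.1]
tcp_rot: [0.904, -0.308, 0.282, -0.092]
force: [-0.8, 0.1, 0.6]
grip_width: 60.0
```

>>> {"fn": "arm_command", "kwargs": {
  "targets": [0, 0, -6, 0, 0, 0, 60, 0, 0, -12, 0, 0, 0, 60, 0, 0, -18, 0, 0, 0, 60, 0, 0, -24, 0, 0, 0, 60, 0, 0, -34, 0, 0, 0, 60, 0, 0, -44, 0, 0, 0, 60, 0, 0, -54, 0, 0, 0, 60, 0, 0, -64, 0, 0, 0, 60, 0, 0, -70, 0, 0, 0, 60, 0, 0, -70, 0, 0, 0, 60, 0, 0, -70, 0, 0, 0, 60]
}}

```text
time_s: 12.85
tool_pos: [498.0, -64.5, 206.8]
tcp_rot: [0.904, -0.308, 0.282, -0.092]
force: [-0.9, -0.4, -0.9]
grip_width: 59.9
```

```bash
python3 - <<'E'
from h import *
s=r.observe();print(s['time_s'],s['tool_pos'],s['qpos'],s['grip_width'],s['force'])
a=shot('side','s5.png');b=shot('top','t5.png')
f=lambda i:np.clip(cv2.resize(i,(396,440),interpolation=cv2.INTER_CUBIC)*1.6,0,255).astype('uint8')
cv2.imwrite('pics/p5.png',np.hstack([f(a['img'][130:220,180:261]),f(b['img'][75:215,225:351])])[:,:,::-1])
E
```

```text
12.85 [497.96422158 -64.45560581 206.77380709] [-0.22313072  0.12863205  2.29486365  0.75861978  0.17197077  1.29000399] 59.94821412697195 [-0.94067068 -0.35184837 -0.850247  ]
```

View pics/p5.png

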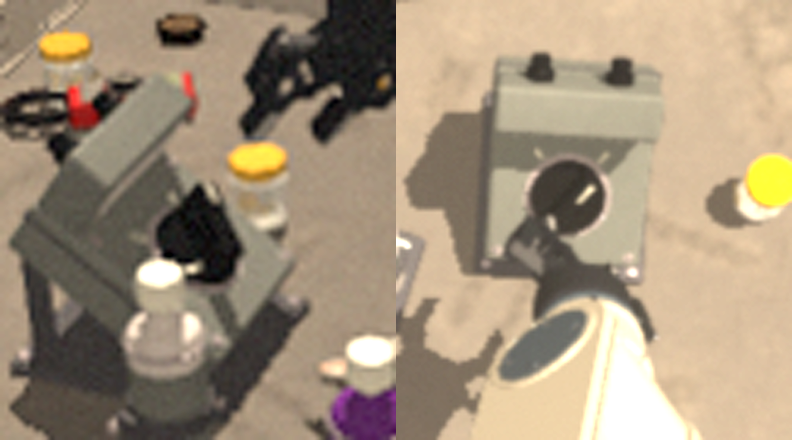

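The white line now points up and to the right at the right-hand tick (top crop, 585,193). The cap is up at (160,272), the jar is in place, and the gripper is clear. Handing in.

```bash
python3 -c "
from h import *
r.hand_in();s=r.observe();print(s['time_s'],s['force'])"
```

```text
the job is handed in; nothing more can be done
the job is handed in; nothing more can be done
```

I pressed the white spray cap to its hard stop and let it spring back. Then I gripped the black bar knob along its axis, turned it clockwise past its detent, let go and backed out. The job was handed in at about 13 s of the 45 s allowed.

- **Cap:** The force reached about 29 N at the bottom of the press. Afterwards the cap top sat at the same pixel height as at the start, to within half a pixel.
- **Knob:** The gripper turned 1.27 rad. After release, the white line points at the right-hand tick.
- **Clearances:** The gripper stood clear with no contact force. The jar looks unmoved in the last picture. I did not re-check the pliers or the squeeze bottle in a final picture, but the arm never went near them at their height.
- **Disagreement:** On the approach and retreat, joint 5 ran at its lower limit. It read 0.1087 and 0.1090 rad against the listed 0.11. I took that as rounding of the limit; no fault was reported.

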